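# Move the capacitors into the test rack in order

### The job

Move the four motor capacitors from their trays into the bays of the aluminium test rack, one per bay, keeping the order of the row: the capacitor nearest the brass marker post goes into the bay beside the rack's black terminal block, the next one along into the next bay, and so on. Stand each one upright in the middle of its bay, flat on the bay's floor, never let one tip over, and leave them all released and still.

Things in the scene. Friction and masses are not known exactly. Their poses are not given: they have to be found in the camera images.
- cap_tall: round capacitor, bare aluminium can with black top, 38 mm diameter, 74 mm high, topped by two thin brass blades 8 mm high standing on its x axis 9 mm either side of the centre. It stands upright in tray_a. 0.09 to 0.18 kg. Origin: centre of its underside; z up its axis.
- cap_short: round capacitor, white plastic can with grey top, 34 mm diameter, 56 mm high, topped by two thin brass blades 8 mm high standing on its x axis 9 mm either side of the centre. It stands upright in tray_b. 0.06 to 0.13 kg. Origin: centre of its underside; z up its axis.
- cap_oval: oval capacitor, dull steel can with black top, 46 mm long (its x) by 28 mm wide (its y), 66 mm high, topped by two thin brass blades 8 mm high standing on its x axis 9 mm either side of the centre. It stands upright in tray_c. 0.08 to 0.15 kg. Origin: centre of its underside; z up its axis.
- cap_box: box-shaped black plastic capacitor, 44 mm (its x) by 32 mm (its y), 58 mm high, topped by two thin brass blades 8 mm high standing on its x axis 9 mm either side of the centre. It stands upright in tray_d. 0.07 to 0.14 kg. Origin: centre of its underside; z up its axis.
- tray_a: fixed shallow grey tray in which cap_tall stands at the start; 64 mm (x) by 58 mm (y), 4 mm floor, rim 3 mm thick and 5 mm above the floor. The four trays are alike and stand in a straight row along their y axes, 66 mm apart centre to centre, on a 90 by 345 by 10 mm plywood board, in an order that changes; y points to the row's left end as the arm looks at it. Origin: centre of the underside, z up.
- tray_b: fixed shallow grey tray in which cap_short stands at the start; 64 mm (x) by 58 mm (y), 4 mm floor, rim 3 mm thick and 5 mm above the floor. The four trays are alike and stand in a straight row along their y axes, 66 mm apart centre to centre, on a 90 by 345 by 10 mm plywood board, in an order that changes; y points to the row's left end as the arm looks at it. Origin: centre of the underside, z up.
- tray_c: fixed shallow grey tray in which cap_oval stands at the start; 64 mm (x) by 58 mm (y), 4 mm floor, rim 3 mm thick and 5 mm above the floor. The four trays are alike and stand in a straight row along their y axes, 66 mm apart centre to centre, on a 90 by 345 by 10 mm plywood board, in an order that changes; y points to the row's left end as the arm looks at it. Origin: centre of the underside, z up.
- tray_d: fixed shallow grey tray in which cap_box stands at the start; 64 mm (x) by 58 mm (y), 4 mm floor, rim 3 mm thick and 5 mm above the floor. The four trays are alike and stand in a straight row along their y axes, 66 mm apart centre to centre, on a 90 by 345 by 10 mm plywood board, in an order that changes; y points to the row's left end as the arm looks at it. Origin: centre of the underside, z up.
- test_rack: fixed aluminium rack, 345 (its y) by 90 (x) mm, plate 12 mm thick. Four bays with centres at y = 99, 33, -33, -99 mm, x = 0, each 56 (y) by 60 (x) mm, floor at z = 12 mm, between black ribs 5 mm high (10 mm wide between bays). A black terminal block, 22 (y) by 60 (x) mm, 22 mm above the plate, stands at the +y end (left seen from the arm), centred at y = 157 mm. Origin: centre of the underside, z up.
- post: brass marker post, 40 mm high, with an 18 mm wide black foot and a 15 mm wide head, fixed upright on the plywood board at one end of the row of trays, which end changes; it is in line with the trays, 53 mm from the centre of the nearest one. The board's other end has only a flat 3 mm screw head. Origin: centre of its foot, on the board's top.

How it is judged:
By the outcome, as a careful person would: the job done as asked, in the order asked, and still so for the second after the job is handed in, with the robot touching nothing.
It also fails if it takes over 131 s, if anything falls off the work surface, if the arm or the gripper's body presses on something with over 40 N, if the wrist force passes 120 N, or if a joint passes its speed limit or range.

### The arm

A 7-joint arm with a two-finger parallel gripper is mounted at the origin on the work surface. World frame = base frame: x ahead of the robot, y to its left, z up, the work surface at z = 0. Lengths are in m, angles in rad, forces in N, time in s.
With the tool pointing down it reaches from about 0.4 to 0.9 m from the base axis. Payload 5.5 kg.
Tool frame: the origin (TCP) lies at the very end of the fingers, on their centre line; the grasp point (between the pads) lies 19 mm behind it; z points along the fingers, y is the line along which they close (so a half turn about z gives the same grasp; the last joint's range is limited). The gripper opens to 92 mm and grips with 3 to 60 N. Pads are 19 mm wide; open, the fingers measure 130 mm over their backs; the gripper's body (75 mm by 190 mm) begins 47 mm behind the grasp point.
Start: joints at [1.542, 0.501, -0.427, 1.55, 0.221, 1.138, -0.21], TCP at [0.187, -0.623, 0.227] pointing down, gripper open.
Joint ranges: [-2.88, 2.88], [-0.31, 2.03], [-1.54, 1.56], [0.2, 2.42], [-1.41, 4.55], [0.19, 2.02], [-2.57, 2.57]. Speed limits (rad/s): [2.57, 2.57, 3.14, 3.14, 3.14, 3.14, 3.14].

### API

Orientations are given as a unit quaternion [w, x, y, z].
In Python, from workcell import * gives the robot as it stands.
- The arm moves only by the tool play_rows, never from a script. Its argument "steps" is a list that holds one entry, the list of rows, each a list of 7 numbers: the shift along the tool's x, y, z in mm, then the turn, a rotation vector about the tool's x, y, z in degrees, then the finger opening in mm, from 0 to 91.8. A call has 1 to 5 rows; each row is the pose to reach, as a shift and turn from the pose commanded when the call began, along the tool's axes at that moment; what a row does not reach only later rows make up. A row lasts 1/8 s, in which the tool goes at most 62.5 mm and 10.7 degrees, less where a joint would pass 70% of its speed; a pose out of reach is approached as far as the arm can. A call with a gripper value outside its range is refused whole. The fingers move at their own pace and stop on an object; "newtons" is the grip in N (left out, the last holds). Time passes only in rows, so rows that repeat a pose let the fingers close. It gives the time, the measured TCP pose, the force, the opening and the grip force at its end, in the units of the state.
- get_state(): the state, without advancing time (a new reading comes with each control period).
- read_camera(name): name is "side" or "top" or "wrist"; returns the picture (400x640x3 uint8, red, green, blue); there is no depth.
- calibration(name): a dict with "fovy" (degrees; the focal length in pixels is half the picture's height over the tangent of half this angle, whatever the lens; pixels are square), "cx", "cy" (the principal point, pixels), "k1" (the pictures are not rectified: a ray, as slopes to the right and down, at radius r is drawn at 1 + k1 r^2 times it, then the intrinsics apply), "R" (3x3) and "t" (3): a world point X has camera coordinates R X + t; the wrist camera has in their place "T_tool_cam" (4x4, takes a point from camera to tool coordinates, whose origin is the TCP and whose axes are the flange's). Camera axes: x right, y down, z forward; pixel columns grow to the right and rows downward; lengths in m; the calibration is good to about 2 mm. A picture is of the moment at which its call begins: read the wrist's pose just before it. calibration takes no time and is no camera call.
- job_done(): hands the job in; it is judged then, once.
The state is a dict: "time_s": time; "joint_pos": joint angles; "joint_velocities": joint speeds; "tau": joint torques, N m; "tool_pos": TCP position; "eef_rot": TCP orientation; "contact_force": force on the tool from outside, world axes, zero at the start; "ft_torque": the same for the moment, N m; "opening": finger opening in m; "gripper_force": force on a finger pad.
Only numpy, scipy, OpenCV 4.12 (cv2) and the standard library are available. Lean on these libraries where they do the work, as an engineer would, in place of code of your own. Each camera call takes 0.05 s, during which the arm holds its last target. There are 200 camera calls.

## Working session

There is one attempt and no reset: what is moved stays moved. The work goes in short steps, Python scripts to look and compute and a tool call to move; the robot and the scene stay as the last step left them, time stands still between calls to the robot, and variables do not carry over. Pictures are saved under pics/ and viewed, at most 14 in all, crops included, and the job is handed in when it is done.

Besides the shell and the picture viewer there is one more tool, called after "Call:" by a JSON object that holds its "fn" and its "kwargs", one argument or row to a line. play_rows: Moves the arm, as the interface text tells. Its arguments: {"type":"object","properties":{"steps":{"type":"array","items":{"type":"array","items":{"type":"array","items":{"type":"number"}}}},"newtons":{"type":"number"}},"required":["steps"]}

```bash
mkdir -p pics
cat > h.py <<'E'
from workcell import *
import numpy as np, cv2
from scipy.spatial.transform import Rotation as Ro
def intr(c):
    f=200/np.tan(np.radians(c["fovy"])/2); return f
def cam(name,st=None):
    c=calibration(name)
    if name=="wrist":
        q=st["eef_rot"]; T=np.eye(4); T[:3,:3]=Ro.from_quat([q[1],q[2],q[3],q[0]]).as_matrix(); T[:3,3]=st["tool_pos"]
        M=T@np.array(c["T_tool_cam"]); R=M[:3,:3].T; t=-R@M[:3,3]
    else: R=np.array(c["R"]); t=np.array(c["t"])
    return c,R,t
def ray(C,u,v,z):
    c,R,t=C; f=intr(c); d=np.array([(u-c["cx"])/f,(v-c["cy"])/f]); s=d.copy()
    for _ in range(20): s=d/(1+c["k1"]*(s@s))
    w=R.T@np.array([s[0],s[1],1]); o=-R.T@t
    return o+w*(z-o[2])/w[2]
def proj(C,X):
    c,R,t=C; p=R@np.array(X)+t; s=p[:2]/p[2]; s=s*(1+c["k1"]*(s@s)); f=intr(c)
    return s*f+[c["cx"],c["cy"]]
E
python3 - <<'E'
from h import *
st=get_state(); print(st)
for n in ("top","side","wrist"):
    im=read_camera(n); cv2.imwrite(f"pics/{n}0.png",im[:,:,::-1])
    C=cam(n,st); print(n,C[0]["fovy"],-C[1].T@C[2],C[1][2])
print(calibration("wrist"))
E
```

```text
{'time_s': 0.0, 'joint_pos': array([ 1.54220814,  0.50183254, -0.42678156,  1.55143245,  0.22080862,
        1.13829789, -0.21029354]), 'joint_velocities': array([ 1.29010423e-03, -1.77815818e-03, -7.55984160e-04, -3.85830498e-04,
        4.60055680e-05, -8.19022336e-04,  4.34205548e-04]), 'tau': array([-5.90364323e-06, -5.66604280e+01, -5.81605107e+00, -2.79118860e+01,
       -6.85009640e-02,  3.07314447e-02,  2.33983228e-04]), 'tool_pos': array([ 0.18673271, -0.62187975,  0.2256944 ]), 'eef_rot': array([-9.50049461e-04,  9.89372016e-01,  1.45403228e-01, -1.13112523e-04]), 'contact_force': array([-0.36542125, -0.62439426, -0.931477  ]), 'ft_torque': array([-0.03627195,  0.03289028, -0.00613127]), 'gripper_force': 0.0, 'opening': 0.09162932629115776}
top 55.39711026260411 [ 0.30143446 -0.01513757  1.10118215] [ 0.21328122 -0.00531709 -0.97697638]
side 47.44606744345503 [0.39999519 0.70027705 0.78958188] [ 0.12016386 -0.68344666 -0.72004257]
wrist 65.61735185844051 [ 0.25882426 -0.59952459  0.38310178] [-0.2680601  -0.0788961  -0.96016623]
{'fovy': 65.61735185844051, 'cx': 321.05903952904947, 'cy': 198.7533427542711, 'k1': -0.03663371362423521, 'T_tool_cam': array([[-2.92489587e-04, -9.60152800e-01, -2.79475428e-01,
         7.54834120e-02],
       [ 9.99999890e-01, -3.83639326e-04,  2.71447187e-04,
        -9.69071602e-04],
       [-3.67848542e-04, -2.79475318e-01,  9.60152806e-01,
        -1.57401854e-01],
       [ 0.00000000e+00,  0.00000000e+00,  0.00000000e+00,
         1.00000000e+00]])}
```

View pics/top0.png

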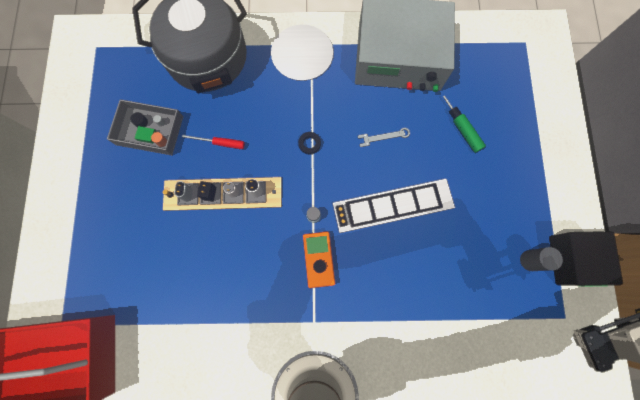

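View pics/side0.png

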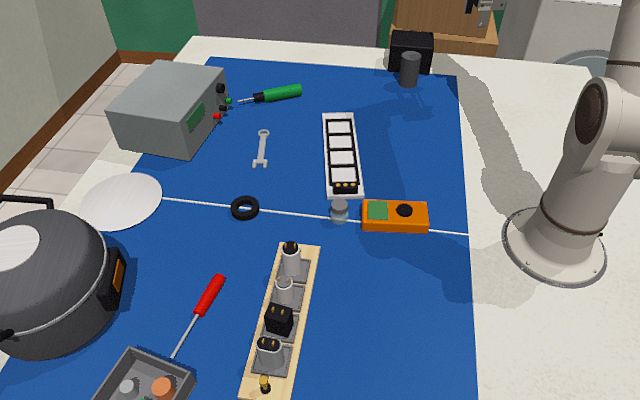

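The row, left to right (+y to −y), is post (168,193), oval (186,190), box (207,190), short (232,190), tall (255,188). The rack is at (393,205), with its terminal block at the left end (341,215). So the bays from the block side take oval, box, short, tall.

Run:
```python
from h import *
im=cv2.imread("pics/top0.png"); C=cam("top")
hsv=cv2.cvtColor(im,cv2.COLOR_BGR2HSV)
roi=np.zeros(im.shape[:2],np.uint8); roi[165:240,150:300]=1
m=((hsv[...,0]<100)|(hsv[...,1]<120)).astype(np.uint8)*roi
k=np.ones((3,3),np.uint8)
def rect(m,z,n):
    m=cv2.morphologyEx(m,cv2.MORPH_OPEN,k)
    cs,_=cv2.findContours(m,0,2); c=max(cs,key=cv2.contourArea)
    P=np.array([ray(C,*p[0],z)[:2] for p in c],np.float32)
    r=cv2.minAreaRect(P); print(n,r); print(cv2.boxPoints(r))
# board: plywood colour
mb=((hsv[...,0]>8)&(hsv[...,0]<30)&(hsv[...,1]>40)).astype(np.uint8)*roi
cs=np.vstack([c for c in cv2.findContours(mb,0,2)[0] if cv2.contourArea(c)>8])
P=np.array([ray(C,*p[0],0.01)[:2] for p in cs],np.float32); r=cv2.minAreaRect(P); print("board",r,cv2.boxPoints(r))
roi[:]=0; roi[172:238,330:462]=1
m=(hsv[...,1]<90).astype(np.uint8)*roi
rect(m,0.012,"rack")
# yellow screws on terminal block, z .034
v=cv2.resize(im[165:245,150:470],None,fx=2.5,fy=2.5,interpolation=2); cv2.imwrite("pics/c1.png",v)
for n,p in dict(cyl=(313,214),ring=(310,143)).items(): print(n,ray(C,*p,0.02))
```

```text
board ((0.5560629367828369, 0.2668372690677643), (0.08976249396800995, 0.34428951144218445), 0.9558064341545105) [[0.50831634 0.4382094 ]
 [0.5140595  0.09396779]
 [0.60380954 0.09546512]
 [0.5980664  0.43970674]]
rack ((0.514302134513855, -0.23573718965053558), (0.09380009025335312, 0.3480638265609741), 11.44061279296875)
[[ 0.43381435 -0.07446586]
 [ 0.5028536  -0.41561398]
 [ 0.5947899  -0.39700854]
 [ 0.5257507  -0.0558604 ]]
cyl [ 0.48894362 -0.00140747  0.02      ]
ring [0.70489962 0.00541104 0.02      ]
```

View pics/c1.png

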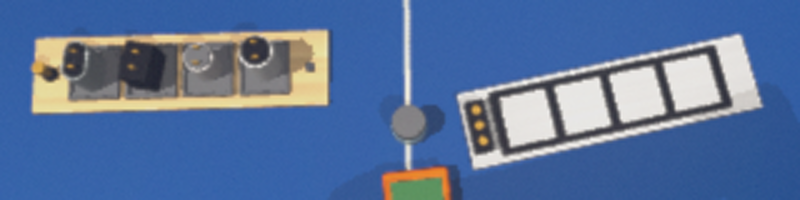

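```bash
cat >> h.py <<'E'
def go(x,y,z,psi,base=None):
    """row for a target TCP (m, yaw deg of tool x) from commanded/measured pose; base=(x,y,z,psi)"""
    st=get_state(); 
    if base is None:
        q=st["eef_rot"]; M=Ro.from_quat([q[1],q[2],q[3],q[0]]).as_matrix(); p=st["tool_pos"]
    else:
        p=np.array(base[:3]); a=np.radians(base[3]); M=np.array([[np.cos(a),np.sin(a),0],[np.sin(a),-np.cos(a),0],[0,0,-1]])
    a=np.radians(psi); N=np.array([[np.cos(a),np.sin(a),0],[np.sin(a),-np.cos(a),0],[0,0,-1]])
    d=M.T@(np.array([x,y,z])-p)*1000; r=np.degrees(Ro.from_matrix(M.T@N).as_rotvec())
    print("go",d.round(1),r.round(2))
E
python3 - <<'E'
from h import *
go(.514,-.236,.24,11.44)
go(.55,.267,.24,1,(.514,-.236,.24,11.44))
E
```

```text
go [ 424.4 -275.6  -13.6] [-0.09 -0.    5.28]
go [ 135.1 -485.9    0. ] [ 0.    0.   10.44]
```

Call:
{"fn": "play_rows", "kwargs": {
  "steps": [
    [[42, -28, -1, 0, 0, 1, 91], [84, -55, -3, 0, 0, 2, 91], [127, -83, -4, 0, 0, 3, 91], [170, -110, -6, -0.1, 0, 4, 91], [212, -138, -7, -0.1, 0, 5, 91]]
  ]
}}

```text
time_s: 0.78
tool_pos: [0.3513, -0.4279, 0.2337]
eef_rot: [0.001, 0.995, 0.102, 0.0]
contact_force: [0.6, -0.7, -0.8]
opening: 0.0909
gripper_force: 0.0
```

Run:
```python
from h import *
st=get_state(); print(st["tool_pos"],st["time_s"]); go(.514,-.236,.24,11.44)
```

```text
[ 0.351275   -0.42789209  0.23372013] 0.775
go [ 198.2 -154.9   -6.5] [ 0.1  -0.01  0.25]
```

Call:
{"fn": "play_rows", "kwargs": {
  "steps": [
    [[50, -39, -2, 0, 0, 0.2, 60], [100, -78, -4, 0, 0, 0.2, 60], [150, -117, -5, 0.1, 0, 0.2, 60], [198, -155, -6, 0.1, 0, 0.2, 60], [198, -155, -6, 0.1, 0, 0.2, 60]]
  ]
}}

```text
time_s: 1.4
tool_pos: [0.5163, -0.2306, 0.2399]
eef_rot: [-0.001, 0.994, 0.106, 0.001]
contact_force: [-1.0, -0.6, -0.1]
opening: 0.0603
gripper_force: 0.0
```

Run:
```python
from h import *
st=get_state(); im=read_camera("wrist"); np.save("rackst.npy",np.r_[st["tool_pos"],st["eef_rot"]]); cv2.imwrite("pics/rack1.png",im[:,:,::-1])
print(st["tool_pos"],st["eef_rot"],st["joint_pos"].round(2)); go(.55,.267,.24,1)
C=cam("wrist",st)
for b in (99,33,-33,-99):
  a=np.radians(11.44); X=[.5143-np.sin(a)*b/1e3,-.2357+np.cos(a)*b/1e3,.012]; print(proj(C,X).round())
```

```text
[ 0.51633095 -0.23057656  0.23990491] [-0.00129974  0.99440662  0.10560167  0.0014375 ] [ 0.87  0.37 -0.62  1.75  0.23  1.1  -1.18]
go [ 1.380e+02 -4.828e+02  1.000e-01] [-0.06 -0.05 10.89]
[248. 173.]
[300. 173.]
[352. 174.]
[404. 175.]
```

View pics/rack1.png

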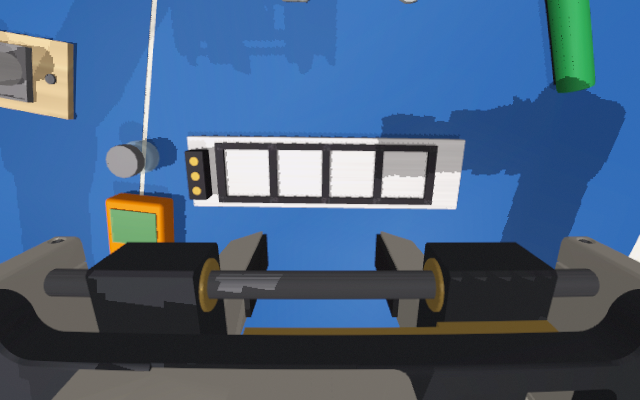

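The picture shows the four white bays at about (248,173), (300,174), (353,174), (406,175), with the block at left (197,174). That agrees with the projections to within 1–2 px. Next I go to the row.

Call:
{"fn": "play_rows", "kwargs": {
  "steps": [
    [[20, -55, 0, 0, 0, 2, 60], [40, -110, 0, 0, 0, 4, 60], [50, -165, 0, 0, 0, 6, 60], [55, -220, 0, 0, 0, 8, 60], [60, -270, 0, 0, 0, 10.5, 60]]
  ]
}}

```text
time_s: 2.08
tool_pos: [0.517, 0.0391, 0.2393]
eef_rot: [0.0, 1.0, 0.007, -0.0]
contact_force: [0.9, 0.7, -0.1]
opening: 0.0599
gripper_force: 0.0
```

Run:
```python
from h import *
go(.52,.267,.24,1)
im=cv2.imread("pics/rack1.png"); s=np.load("rackst.npy"); C=cam("wrist",dict(tool_pos=s[:3],eef_rot=s[3:]))
g=im.min(2); m=((g>120)).astype(np.uint8)
m[:148]=0;m[198:]=0
n,l,stt,ce=cv2.connectedComponentsWithStats(m)
for i in range(1,n):
  if 300<stt[i,4]<4000:
    pts=np.argwhere(l==i)[:,::-1]; W=np.array([ray(C,*p,.012)[:2] for p in pts],np.float32); r=cv2.minAreaRect(W); print(ce[i].round(1),np.round(r[0],4),np.round(r[1],4),round(r[2],2))
```

```text
go [   6.3 -227.9   -0.9] [ 0.05  0.02 -0.18]
[121.3 161.8] [0.4739 0.0218] [0.0372 0.04  ] 11.65
[213.  172.8] [ 0.4849 -0.0951] [0.0639 0.0119] 8.76
[247.2 171.9] [ 0.4949 -0.1381] [0.0593 0.0555] 11.95
[447.7 172.4] [ 0.5478 -0.387 ] [0.0638 0.0336] 11.33
[299.4 172.7] [ 0.5075 -0.2031] [0.0592 0.0571] 12.07
[351.5 173.4] [ 0.5205 -0.2678] [0.06   0.0567] 10.64
[403.4 174.2] [ 0.534  -0.3323] [0.0593 0.0557] 12.14
```

Call:
{"fn": "play_rows", "kwargs": {
  "steps": [
    [[3, -57, 0, 0, 0, 0, 60], [5, -114, 0, 0, 0, 0, 60], [6, -171, 0, 0, 0, 0, 60], [6, -228, 0, 0, 0, 0, 60], [6, -228, 0, 0, 0, 0, 60]]
  ]
}}

```text
time_s: 2.7
tool_pos: [0.518, 0.2718, 0.2395]
eef_rot: [-0.001, 1.0, 0.012, -0.0]
contact_force: [0.1, -0.8, 0.4]
opening: 0.0604
gripper_force: 0.0
```

Run:
```python
from h import *
read_camera("top")
st=get_state(); im=read_camera("wrist"); np.save("rowst.npy",np.r_[st["tool_pos"],st["eef_rot"]]); cv2.imwrite("pics/row1.png",im[:,:,::-1])
print(st["tool_pos"],st["joint_pos"].round(2))
C=cam("wrist",st)
for b in (99,33,-33,-99):
  a=np.radians(.96); X=[.556-np.sin(a)*b/1e3,.2668+np.cos(a)*b/1e3,.014]; print(X,proj(C,X).round())
```

```text
[0.51897598 0.26827617 0.23909155] [ 0.05  0.44 -0.75  1.7   0.32  1.14 -2.34]
[np.float64(0.5543413166899709), np.float64(0.3657861039221012), 0.014] [243. 141.]
[np.float64(0.5554471055633237), np.float64(0.2997953679740337), 0.014] [297. 141.]
[np.float64(0.5565528944366764), np.float64(0.23380463202596624), 0.014] [351. 141.]
[np.float64(0.5576586833100292), np.float64(0.16781389607789873), 0.014] [405. 142.]
```

View pics/row1.png

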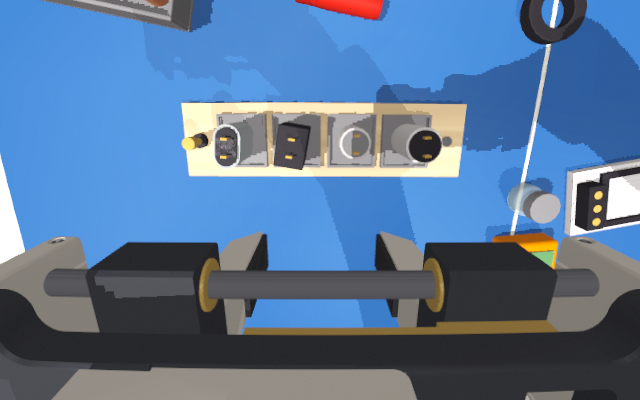

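The picture shows the post at (193,142), then oval with blades at (224,139) and (224,155), box (290,148), short (355,143) and tall (424,146). Now I'll measure the brass blades and can tops.

```bash
cat >> h.py <<'E'
H=dict(oval=66,box=58,short=56,tall=74)
def blades(im,C,box,h,z0=.014):
    """im BGR; box u0,u1,v0,v1; brass blobs -> world at blade mid height"""
    u0,u1,v0,v1=box; hs=cv2.cvtColor(im,cv2.COLOR_BGR2HSV)[v0:v1,u0:u1].astype(int)
    m=((hs[...,0]>=14)&(hs[...,0]<=32)&(hs[...,1]>110)&(hs[...,2]>90)).astype(np.uint8)
    n,l,s,ce=cv2.connectedComponentsWithStats(m); out=[]
    for i in range(1,n):
        if s[i,4]>=5: p=ce[i]+[u0,v0]; out.append((int(s[i,4]),p.round(1),ray(C,*p,z0+h/1e3+.005)[:2].round(4)))
    return sorted(out,key=lambda a:-a[0])
E
python3 - <<'E'
from h import *
im=cv2.imread("pics/row1.png"); s=np.load("rowst.npy"); C=cam("wrist",dict(tool_pos=s[:3],eef_rot=s[3:]))
for n,b in dict(oval=(210,240,122,168),box=(272,312,122,170),short=(336,372,122,164),tall=(406,442,124,166)).items():
    B=blades(im,C,b,H[n]); print(n)
    for x in B[:3]: print("  ",x)
    if len(B)>1:
        d=B[0][2]-B[1][2]; print("  mid",(B[0][2]+B[1][2])/2,"sep",np.hypot(*d).round(4),"ang",np.degrees(np.arctan2(d[1],d[0])).round(1))
v=cv2.resize(im[95:185,175:475],None,fx=2.6,fy=2.6,interpolation=2); cv2.imwrite("pics/c2.png",v)
E
```

```text
oval
   (29, array([223.5, 138.3]), array([0.564 , 0.3671]))
   (28, array([223.6, 156.6]), array([0.5457, 0.3681]))
  mid [0.55485 0.3676 ] sep 0.0183 ang -3.1
box
   (26, array([288.3, 156.6]), array([0.5458, 0.3036]))
   (25, array([291.2, 139.3]), array([0.5635, 0.3004]))
  mid [0.55465 0.302  ] sep 0.018 ang 169.8
short
   (16, array([355.5, 153. ]), array([0.5506, 0.2341]))
   (12, array([356.5, 135.5]), array([0.5685, 0.234 ]))
  mid [0.55955 0.23405] sep 0.0179 ang 179.7
tall
   (32, array([427.2, 137.5]), array([0.5697, 0.1673]))
   (31, array([427. , 155.8]), array([0.5519, 0.1655]))
  mid [0.5608 0.1664] sep 0.0179 ang 5.8
```

View pics/c2.png

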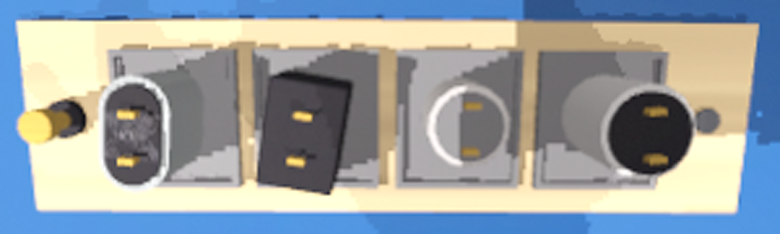

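The blade pairs measure 18 mm apart, as they should. I'll do the box first, gripping along its 44 mm axis (tool yaw 80°), and the oval last.

Run:
```python
from h import *
go(.5547,.302,.15,80)
```

```text
go [ 35.7 -35.5  88.8] [ 4.0e-02  9.0e-02 -7.9e+01]
```

Call:
{"fn": "play_rows", "kwargs": {
  "steps": [
    [[7, -7, 0, 0, 0, -10, 64], [14, -14, 0, 0, 0, -20, 64], [21, -21, 0, 0, 0, -30, 64], [28, -28, 0, 0, 0, -40, 64], [36, -36, 0, 0, 0, -50, 64]]
  ]
}}

```text
time_s: 3.42
tool_pos: [0.5566, 0.2999, 0.239]
eef_rot: [0.001, 0.902, 0.431, -0.0]
contact_force: [-0.3, 0.6, 0.1]
opening: 0.0638
gripper_force: 0.0
```

Call:
{"fn": "play_rows", "kwargs": {
  "steps": [
    [[0, 0, 20, 0, 0, -10, 64], [0, 0, 40, 0, 0, -20, 64], [0, 0, 70, 0, 0, -29, 64], [0, 0, 89, 0, 0, -29, 64], [0, 0, 89, 0, 0, -29, 64]]
  ]
}}

```text
time_s: 4.05
tool_pos: [0.5549, 0.3011, 0.1487]
eef_rot: [0.0, 0.768, 0.641, -0.002]
contact_force: [-0.6, 0.3, 0.5]
opening: 0.0638
gripper_force: 0.0
```

Run:
```python
from h import *
st=get_state(); print(st["tool_pos"],st["joint_pos"].round(2)); 
im=read_camera("wrist")[:,:,::-1].copy(); cv2.imwrite("pics/box1.png",im); C=cam("wrist",st)
print("expect",proj(C,[.5547,.302,.077]))
for x in blades(im,C,(200,440,0,300),58)[:6]: print(x)
go(.5547,.302,.035,80)
```

```text
[0.55486621 0.30114093 0.148743  ] [ 0.11  0.72 -0.96  1.65  0.64  1.12 -1.21]
expect [321.34477677 209.28752185]
(321, array([294. ,  56.2]), array([0.556 , 0.4135]))
(160, array([204.8, 265.5]), array([0.451 , 0.2709]))
(104, array([435.2, 264.2]), array([0.6386, 0.2382]))
(48, array([291.6, 126.1]), array([0.5449, 0.368 ]))
(43, array([317.4, 123.1]), array([0.5635, 0.3667]))
(43, array([332.6, 208.8]), array([0.5634, 0.3008]))
go [ -0.4  -0.5 115.2] [-0.02  0.06 -0.22]
```

View pics/box1.png

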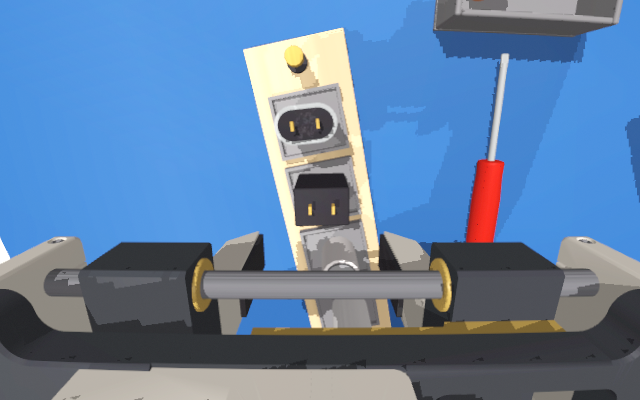

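The box blades at (310,209) and (333,209) match the prediction (321,209) and lie along the closing line. Down and grip.

Call:
{"fn": "play_rows", "kwargs": {
  "steps": [
    [[0, 0, 40, 0, 0, 0, 64], [0, 0, 80, 0, 0, 0, 64], [0, 0, 105, 0, 0, 0, 64], [0, 0, 115, 0, 0, 0, 64], [0, 0, 115, 0, 0, 0, 64]]
  ]
}}

```text
time_s: 4.72
tool_pos: [0.5552, 0.3043, 0.0359]
eef_rot: [0.0, 0.766, 0.643, 0.0]
contact_force: [0.0, -0.1, -0.2]
opening: 0.0639
gripper_force: 0.0
```

Call:
{"fn": "play_rows", "kwargs": {
  "steps": [
    [[0, 0, 0, 0, 0, 0, 38], [0, 0, 0, 0, 0, 0, 38], [0, 0, 0, 0, 0, 0, 38], [0, 0, 0, 0, 0, 0, 38], [0, 0, 0, 0, 0, 0, 38]]
  ],
  "newtons": 20
}}

```text
time_s: 5.35
tool_pos: [0.5555, 0.3042, 0.0365]
eef_rot: [0.0, 0.766, 0.643, 0.001]
contact_force: [-0.7, -0.3, 5.7]
opening: 0.044
gripper_force: 19.9
```

Run:
```python
from h import *
st=get_state(); print(st["tool_pos"],st["opening"],st["gripper_force"],st["contact_force"]); p=st["tool_pos"]
# lift to z .16, then travel above rack bay 2, psi 101.4 ; blade mid offset
go(.508,-.203,.16,101.4,(*p[:2],.16,80))
```

```text
[0.55554671 0.30424762 0.03650373] 0.044009858740628315 19.917854368686676 [-0.7296229  -0.32169241  5.70732283]
go [-507.8   41.3    0. ] [  0.    0.  -21.4]
```

Call:
{"fn": "play_rows", "kwargs": {
  "steps": [
    [[0, 0, -25, 0, 0, 0, 38], [0, 0, -60, 0, 0, 0, 38], [0, 0, -100, 0, 0, 0, 38], [0, 0, -125, 0, 0, 0, 38], [0, 0, -125, 0, 0, 0, 38]]
  ],
  "newtons": 25
}}

```text
time_s: 5.98
tool_pos: [0.556, 0.3051, 0.1637]
eef_rot: [0.001, 0.766, 0.643, 0.002]
contact_force: [-0.2, -0.1, -1.2]
opening: 0.0436
gripper_force: 24.9
```

```bash
cat >> h.py <<'E'
def inhand(h,zg,box=(200,440,120,300)):
    """blade mid in tool frame; zg = grasp height of TCP above cap floor (m)"""
    st=get_state(); im=read_camera("wrist")[:,:,::-1].copy(); C=cam("wrist",st); p=st["tool_pos"]
    q=st["eef_rot"]; M=Ro.from_quat([q[1],q[2],q[3],q[0]]).as_matrix()
    print("tool",p,"psi",np.degrees(np.arctan2(M[1,0],M[0,0])).round(2),"open",st["opening"],"t",st["time_s"],"j",st["joint_pos"].round(2))
    for a,px,w in blades(im,C,box,h,p[2]-zg)[:5]:
        print(a,px,(M.T@(np.r_[w,p[2]]-p)*1000).round(1)[:2])
    return im
E
python3 - <<'E'
from h import *
cv2.imwrite("pics/box2.png",inhand(58,.0215))
E
```

```text
tool [0.55603867 0.30512023 0.16373349] psi 80.03 open 0.04359218141070029 t 5.975 j [ 0.11  0.71 -0.97  1.64  0.63  1.13 -1.2 ]
345 [234.9 277.6] [  7.8 -36.9]
320 [406.9 276.4] [ 8.2 35.7]
40 [292.8 130.7] [ 68.4 -10.9]
37 [316.9 128.5] [69.2 -2. ]
```

View pics/box2.png

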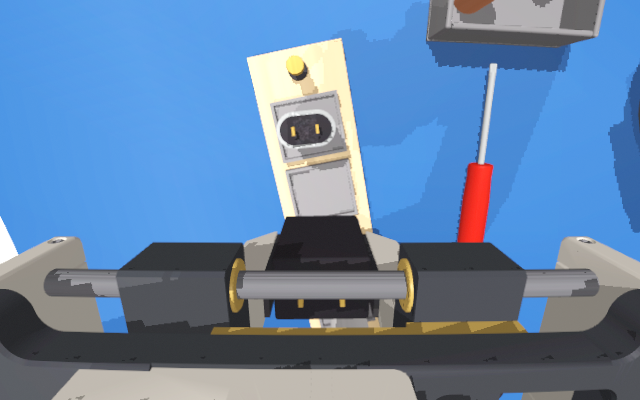

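The box is in hand. The front bottom edge of the box is at v≈217, from u≈288 to 358, and the blades are mostly behind the rail at v≈303. I'll use that bottom edge to get the in-hand offset.

```bash
cat >> h.py <<'E'
def edge(im,st,zb,us=(300,312,324,336,348),v0=190,v1=260,thr=60):
    """first dark row going down -> tool x,y at depth of bottom edge"""
    C=cam("wrist",st); q=st["eef_rot"]; M=Ro.from_quat([q[1],q[2],q[3],q[0]]).as_matrix(); p=st["tool_pos"]; g=im.max(2)
    for u in us:
        v=v0+np.argmax(g[v0:v1,u]<thr); w=ray(C,u,v,p[2]-zb); print(u,v,(M.T@(w-p)*1000).round(1))
E
python3 - <<'E'
from h import *
im=cv2.imread("pics/box2.png"); st=get_state(); edge(im,st,.0215)
print(im[195:235:3,324].tolist())
E
```

```text
300 217 [ 12.6 -13.3  21.5]
312 217 [12.6 -6.  21.5]
324 217 [12.6  1.4 21.5]
336 216 [13.2  8.7 21.5]
348 216 [13.2 16.  21.5]
[[199, 197, 200], [199, 197, 200], [200, 197, 200], [199, 197, 200], [200, 197, 201], [199, 196, 199], [200, 196, 200], [72, 68, 72], [41, 36, 40], [41, 36, 38], [42, 37, 40], [41, 36, 40], [40, 35, 38], [39, 35, 38]]
```

Run:
```python
from h import *
go(.5074,-.200,.16,101.4)
```

```text
go [-504.7   40.2    1.3] [  0.12  -0.03 -21.38]
```

Call:
{"fn": "play_rows", "kwargs": {
  "steps": [
    [[-40, 3, 0, 0, 0, -2, 38], [-90, 7, 0, 0, 0, -4, 38], [-145, 12, 0, 0, 0, -6, 38], [-200, 16, 0, 0, 0, -8, 38], [-255, 20, 0, 0, 0, -11, 38]]
  ]
}}

```text
time_s: 6.65
tool_pos: [0.529, 0.0472, 0.1591]
eef_rot: [-0.001, 0.7, 0.714, -0.001]
contact_force: [0.6, 0.1, -0.5]
opening: 0.0438
gripper_force: 24.9
```

Run:
```python
from h import *
print(get_state()["tool_pos"]);go(.5074,-.200,.16,101.4)
```

```text
[0.52897051 0.04715567 0.15911187]
go [-246.7  -26.4   -0.8] [ -0.13  -0.   -10.29]
```

Call:
{"fn": "play_rows", "kwargs": {
  "steps": [
    [[-58, -6, -1, 0, 0, -3, 38], [-116, -13, -1, 0, 0, -6, 38], [-174, -19, -1, -0.1, 0, -8, 38], [-220, -24, -1, -0.1, 0, -10, 38], [-247, -26, -1, -0.1, 0, -10.3, 38]]
  ]
}}

```text
time_s: 7.28
tool_pos: [0.5068, -0.2014, 0.1597]
eef_rot: [-0.001, 0.635, 0.772, -0.0]
contact_force: [-0.1, 0.1, -1.6]
opening: 0.0442
gripper_force: 24.9
```

Run:
```python
from h import *
read_camera("top"); st=get_state(); im=read_camera("wrist")[:,:,::-1].copy(); cv2.imwrite("pics/box3.png",im)
print(st["tool_pos"],st["joint_pos"].round(2)); edge(im,st,.0215); go(.5074,-.200,.06,101.4)
C=cam("wrist",st)
for b in ((.495,-.138),(.508,-.203)): print(proj(C,[*b,.012]).round())
```

```text
[ 0.50655853 -0.20513404  0.15938177] [ 1.17  0.64 -1.13  1.86  0.66  1.08 -0.03]
300 213 [ 15.3 -12.9  21.5]
312 212 [15.9 -5.6 21.5]
324 212 [15.9  1.7 21.5]
336 212 [15.9  9.  21.5]
348 212 [15.9 16.3 21.5]
go [ 2.3  1.1 99.5] [-0.06 -0.03 -0.46]
[323. 118.]
[323. 185.]
```

View pics/box3.png

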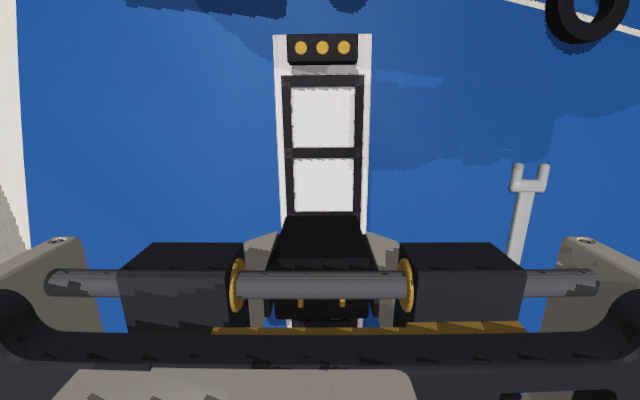

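Seen: block at (322,50), bay 1 at (322,118), bay 2 at (323,185), as predicted. The dark edge at v=212 is a rib, so I keep the −3 mm in-hand offset.

Call:
{"fn": "play_rows", "kwargs": {
  "steps": [
    [[4, 1, 40, 0, 0, -0.4, 38], [4, 1, 80, 0, 0, -0.4, 38], [4, 1, 99, 0, 0, -0.4, 38], [4, 1, 99, 0, 0, -0.4, 38], [4, 1, 99, 0, 0, -0.4, 38]]
  ]
}}

```text
time_s: 8.0
tool_pos: [0.5103, -0.1936, 0.0636]
eef_rot: [0.001, 0.631, 0.776, 0.001]
contact_force: [0.7, 0.4, -0.7]
opening: 0.0439
gripper_force: 24.9
```

Run:
```python
from h import *
P=[]
for i in range(4):
    P.append(get_state()["tool_pos"]); read_camera("top")
print(np.array(P)); go(.5074,-.200,.0345,101.4)
```

```text
[[ 0.51027142 -0.19358597  0.06362625]
 [ 0.5104207  -0.19388018  0.06385816]
 [ 0.51034631 -0.19410938  0.06389801]
 [ 0.51019926 -0.19428745  0.06379657]]
go [-5.  -3.8 29.1] [0.19 0.08 0.3 ]
```

Call:
{"fn": "play_rows", "kwargs": {
  "steps": [
    [[-2, -2, 8, 0, 0, 0, 38], [-4, -3, 15, 0, 0, 0, 38], [-4, -3, 15, 0, 0, 0, 38], [-4, -3, 15, 0, 0, 0, 38], [-4, -3, 15, 0, 0, 0, 38]]
  ]
}}

```text
time_s: 8.82
tool_pos: [0.5073, -0.1984, 0.0476]
eef_rot: [0.001, 0.631, 0.776, 0.001]
contact_force: [-0.2, 0.5, -0.7]
opening: 0.0444
gripper_force: 24.9
```

Run:
```python
from h import *
read_camera("top"); print(get_state()["tool_pos"]); go(.5074,-.200,.0345,101.4)
```

```text
[ 0.50728094 -0.19845811  0.0476618 ]
go [-1.5 -0.2 13.2] [0.12 0.02 0.33]
```

Call:
{"fn": "play_rows", "kwargs": {
  "steps": [
    [[-1.5, 0, 5, 0, 0, 0, 38], [-1.5, 0, 10, 0, 0, 0, 38], [-1.5, 0, 12, 0, 0, 0, 38], [-1.5, 0, 12.5, 0, 0, 0, 38], [-1.5, 0, 12.5, 0, 0, 0, 38]]
  ]
}}

```text
time_s: 9.5
tool_pos: [0.5075, -0.1999, 0.035]
eef_rot: [0.001, 0.631, 0.776, 0.001]
contact_force: [0.0, -0.6, 0.1]
opening: 0.0439
gripper_force: 24.9
```

Run:
```python
from h import *
read_camera("top"); s=get_state(); print(s["tool_pos"],s["contact_force"]); go(.5074,-.200,.0345,101.4)
```

```text
[ 0.50748419 -0.19994757  0.0350288 ] [ 0.05661623 -0.57649214 -1.57507251]
go [-0.  -0.1  0.5] [0.11 0.01 0.32]
```

Weight is still on the gripper (−1.6 N), so I'll go a bit lower.

Call:
{"fn": "play_rows", "kwargs": {
  "steps": [
    [[0, 0, 0.5, 0, 0, 0, 38], [0, 0, 1, 0, 0, 0, 38], [0, 0, 1, 0, 0, 0, 38]]
  ]
}}

```text
time_s: 9.93
tool_pos: [0.5076, -0.2, 0.0345]
eef_rot: [0.001, 0.631, 0.776, 0.0]
contact_force: [-2.5, -0.4, 4.8]
opening: 0.0441
gripper_force: 24.9
```

Call:
{"fn": "play_rows", "kwargs": {
  "steps": [
    [[0, 0, 0, 0, 0, 0, 52], [0, 0, 0, 0, 0, 0, 64], [0, 0, 0, 0, 0, 0, 64], [0, 0, -10, 0, 0, 0, 64], [0, 0, -40, 0, 0, 0, 64]]
  ]
}}

```text
time_s: 10.55
tool_pos: [0.5063, -0.1996, 0.0737]
eef_rot: [-0.001, 0.631, 0.776, 0.0]
contact_force: [0.9, 0.2, 1.0]
opening: 0.0641
gripper_force: 0.0
```

Call:
{"fn": "play_rows", "kwargs": {
  "steps": [
    [[0, 0, -50, 0, 0, 0, 64], [0, 0, -100, 0, 0, 0, 64], [0, 0, -100, 0, 0, 0, 64], [0, 0, -100, 0, 0, 0, 64]]
  ]
}}

```text
time_s: 11.05
tool_pos: [0.5068, -0.2003, 0.1741]
eef_rot: [0.001, 0.631, 0.776, 0.0]
contact_force: [0.5, -0.2, -0.7]
opening: 0.0635
gripper_force: 0.0
```

Run:
```python
from h import *
st=get_state(); im=read_camera("wrist")[:,:,::-1].copy(); cv2.imwrite("pics/box4.png",im); C=cam("wrist",st)
print(st["tool_pos"])
for x in blades(im,C,(270,380,0,300),58,.012)[:6]: print(x)
go(.5595,.234,.17,90)
```

```text
[ 0.50682596 -0.20032308  0.17405599]
(130, array([321.8,  55.9]), array([ 0.4841, -0.0873]))
(129, array([342.4,  56. ]), array([ 0.4995, -0.0841]))
(127, array([301.5,  55.9]), array([ 0.4689, -0.0904]))
(53, array([277.7,   2.4]), array([ 0.4448, -0.0577]))
(30, array([311.1, 202.8]), array([ 0.4989, -0.2041]))
(28, array([332. , 202.8]), array([ 0.5166, -0.2004]))
go [414.3 140.2   3.4] [ 0.03 -0.   11.71]
```

The box is at (0.508,−0.202), within 1 mm of the bay 2 centre. Next is the short one.

Call:
{"fn": "play_rows", "kwargs": {
  "steps": [
    [[40, 13, 0, 0, 0, 1, 64], [95, 30, 1, 0, 0, 3, 64], [150, 47, 1, 0, 0, 5, 64], [205, 64, 2, 0, 0, 7, 64], [250, 84, 2, 0, 0, 9, 64]]
  ]
}}

```text
time_s: 11.72
tool_pos: [0.5373, 0.0639, 0.1707]
eef_rot: [-0.0, 0.69, 0.724, -0.0]
contact_force: [1.2, 0.4, -0.4]
opening: 0.0644
gripper_force: 0.0
```

Call:
{"fn": "play_rows", "kwargs": {
  "steps": [
    [[50, 19, 0, 0, 0, 1, 60], [100, 37, 0, 0, 0, 2, 60], [150, 55, 0, 0, 0, 3, 60], [174, 29, 0, 0, 0, 3, 60], [174, 29, 0, 0, 0, 3, 60]]
  ]
}}

```text
time_s: 12.35
tool_pos: [0.5555, 0.2406, 0.1707]
eef_rot: [-0.001, 0.706, 0.708, -0.0]
contact_force: [0.0, -0.3, -0.0]
opening: 0.0599
gripper_force: 0.0
```

```bash
cat >> h.py <<'E'
def look(h,X,psi,zs,box=(240,400,60,262),z0=.014):
    st=get_state(); im=read_camera("wrist")[:,:,::-1].copy(); C=cam("wrist",st)
    print(st["tool_pos"],"j7",st["joint_pos"][6].round(2),"t",st["time_s"],"expect",proj(C,[*X,z0+h/1e3+.005]).round(1))
    for x in blades(im,C,box,h,z0)[:6]: print(x)
    for z in zs: go(*X,z,psi)
    return im
E
python3 - <<'E'
from h import *
cv2.imwrite("pics/short1.png",look(56,(.5595,.234),90,(.035,)))
E
```

```text
[0.55550743 0.24059349 0.17072168] j7 -0.94 t 12.35 expect [326.2 209.1]
(21, array([336.9, 208.9]), array([0.5687, 0.2342]))
(12, array([316.3, 208.5]), array([0.551 , 0.2346]))
go [ -4.1   2.2 135.7] [-0.04  0.04 -0.05]
```

Call:
{"fn": "play_rows", "kwargs": {
  "steps": [
    [[-3, 2, 40, 0, 0, 0, 60], [-4, 2, 80, 0, 0, 0, 60], [-4, 2, 85, 0, 0, 0, 60], [-4, 2, 85, 0, 0, 0, 60], [-4, 2, 85, 0, 0, 0, 60]]
  ]
}}

```text
time_s: 13.02
tool_pos: [0.5626, 0.2336, 0.0888]
eef_rot: [0.001, 0.709, 0.705, 0.002]
contact_force: [0.3, 0.2, -0.4]
opening: 0.06
gripper_force: 0.0
```

Run:
```python
from h import *
print(get_state()["tool_pos"]); go(.5596,.2343,.036,90)
```

```text
[0.5626111  0.23357064 0.08884931]
go [ 0.6 -3.2 52.8] [ 0.24 -0.08 -0.3 ]
```

Call:
{"fn": "play_rows", "kwargs": {
  "steps": [
    [[0.5, -3, 25, 0.2, 0, 0, 60], [0.5, -3, 48, 0.2, 0, 0, 60], [0.5, -3, 53, 0.2, 0, 0, 60], [0.5, -3, 53, 0.2, 0, 0, 60], [0.5, -3, 53, 0.2, 0, 0, 60]]
  ]
}}

```text
time_s: 13.65
tool_pos: [0.5589, 0.2341, 0.0347]
eef_rot: [-0.001, 0.709, 0.705, -0.0]
contact_force: [-0.5, 0.4, -0.1]
opening: 0.0601
gripper_force: 0.0
```

Call:
{"fn": "play_rows", "kwargs": {
  "steps": [
    [[0, 0, 0, 0, 0, 0, 45], [0, 0, 0, 0, 0, 0, 28], [0, 0, 0, 0, 0, 0, 28], [0, 0, 0, 0, 0, 0, 28], [0, 0, 0, 0, 0, 0, 28]]
  ],
  "newtons": 20
}}

```text
time_s: 14.28
tool_pos: [0.5588, 0.2336, 0.0344]
eef_rot: [-0.001, 0.709, 0.705, -0.0]
contact_force: [0.6, 0.0, 2.4]
opening: 0.0335
gripper_force: 20.0
```

Run:
```python
from h import *
read_camera("top"); s=get_state(); print(s["tool_pos"],s["opening"],s["gripper_force"],s["contact_force"])
```

```text
[0.55883399 0.23354457 0.03440815] 0.03382592769759503 20.00047266483307 [-0.07065573 -0.43207286  2.12949635]
```

Call:
{"fn": "play_rows", "kwargs": {
  "steps": [
    [[0, 0, -25, 0, 0, 0, 28], [0, 0, -60, 0, 0, 0, 28], [0, 0, -100, 0, 0, 0, 28], [0, 0, -125, 0, 0, 0, 28], [0, 0, -125, 0, 0, 0, 28]]
  ],
  "newtons": 25
}}

```text
time_s: 14.95
tool_pos: [0.56, 0.2347, 0.1626]
eef_rot: [0.0, 0.709, 0.705, 0.002]
contact_force: [-0.1, 0.2, -1.8]
opening: 0.0336
gripper_force: 25.0
```

Run:
```python
from h import *
st=get_state();print(st["tool_pos"],st["opening"]); go(.521,-.268,.16,101.4)
im=read_camera("wrist")[:,:,::-1].copy(); cv2.imwrite("pics/short2.png",im)
```

```text
[0.56004327 0.23474821 0.16263397] 0.03358809196416848
go [-502.9  -36.8    1.5] [  0.19  -0.1  -11.66]
```

View pics/short2.png

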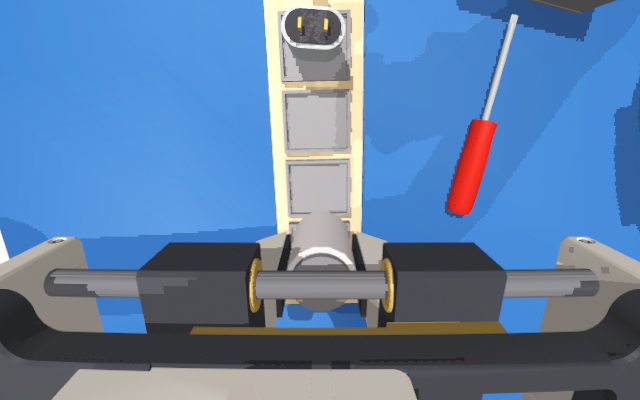

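The short cap is upright in the grip. Now carry it to bay 3.

Call:
{"fn": "play_rows", "kwargs": {
  "steps": [
    [[-40, -3, 0, 0, 0, -1, 28], [-90, -6, 0, 0, 0, -3, 28], [-145, -10, 0, 0, 0, -4, 28], [-200, -14, 0, 0, 0, -5, 28], [-255, -18, 0, 0, 0, -6, 28]]
  ]
}}

```text
time_s: 15.62
tool_pos: [0.5383, -0.0233, 0.1582]
eef_rot: [-0.001, 0.671, 0.742, -0.001]
contact_force: [1.0, -0.7, -1.4]
opening: 0.0334
gripper_force: 25.0
```

Call:
{"fn": "play_rows", "kwargs": {
  "steps": [
    [[-55, 2, 0, 0, 0, -1, 28], [-110, 4, 0, 0, 0, -3, 28], [-165, 6, 0, 0, 0, -4, 28], [-215, 8, 0, 0, 0, -5.4, 28], [-245, 8, 0, 0, 0, -5.4, 28]]
  ]
}}

```text
time_s: 16.25
tool_pos: [0.5706, -0.2679, 0.1573]
eef_rot: [-0.002, 0.637, 0.771, -0.001]
contact_force: [-0.1, 0.7, -1.1]
opening: 0.0337
gripper_force: 25.0
```

Run:
```python
from h import *
read_camera("top"); read_camera("top"); st=get_state();print(st["tool_pos"],st["opening"]); go(.521,-.2688,.07,101.4)
```

```text
[ 0.57035342 -0.2696233   0.15698978] 0.03384069823956231
go [  9.9 -48.   87.2] [-0.24 -0.03 -0.69]
```

Call:
{"fn": "play_rows", "kwargs": {
  "steps": [
    [[5, -24, 0, 0, 0, -0.5, 28], [10, -48, 10, 0, 0, -0.7, 28], [10, -48, 50, -0.2, 0, -0.7, 28], [10, -48, 87, -0.2, 0, -0.7, 28], [10, -48, 87, -0.2, 0, -0.7, 28]]
  ]
}}

```text
time_s: 16.98
tool_pos: [0.5198, -0.2617, 0.0691]
eef_rot: [-0.003, 0.63, 0.777, 0.0]
contact_force: [-0.2, 0.0, -0.7]
opening: 0.0339
gripper_force: 25.0
```

Run:
```python
from h import *
read_camera("top"); read_camera("top"); st=get_state();print(st["tool_pos"],st["opening"]); go(.521,-.2688,.0324,101.4)
```

```text
[ 0.52303792 -0.26250623  0.07256406] 0.032935082191173144
go [-5.8 -3.4 40.1] [ 0.12 -0.1   0.5 ]
```

Call:
{"fn": "play_rows", "kwargs": {
  "steps": [
    [[-3, -1.5, 12, 0, 0, 0.4, 28], [-6, -2, 25, 0, 0, 0.4, 28], [-6, -2, 28, 0, 0, 0.4, 28], [-6, -2, 28, 0, 0, 0.4, 28], [-6, -2, 28, 0, 0, 0.4, 28]]
  ]
}}

```text
time_s: 17.7
tool_pos: [0.5224, -0.2699, 0.0444]
eef_rot: [0.001, 0.633, 0.774, 0.001]
contact_force: [-0.0, 0.2, -1.1]
opening: 0.0333
gripper_force: 25.0
```

Run:
```python
from h import *
read_camera("top"); st=get_state();print(st["tool_pos"],st["contact_force"]); go(.521,-.2688,.0324,101.4)
```

```text
[ 0.52240287 -0.26996475  0.04446818] [ 0.42226915  0.2413156  -0.83544139]
go [ 1.4 -1.2 12.1] [ 0.14 -0.02  0.03]
```

Call:
{"fn": "play_rows", "kwargs": {
  "steps": [
    [[1.4, -1.2, 5, 0.1, 0, 0, 28], [1.4, -1.2, 9, 0.1, 0, 0, 28], [1.4, -1.2, 11, 0.1, 0, 0, 28], [1.4, -1.2, 11.7, 0.1, 0, 0, 28], [1.4, -1.2, 11.7, 0.1, 0, 0, 28]]
  ]
}}

```text
time_s: 18.38
tool_pos: [0.5208, -0.2689, 0.0324]
eef_rot: [-0.0, 0.633, 0.774, 0.0]
contact_force: [0.1, -0.0, -1.1]
opening: 0.0338
gripper_force: 25.0
```

Run:
```python
from h import *
read_camera("top"); st=get_state();print(st["tool_pos"],st["contact_force"]); go(.521,-.2688,.0324,101.4)
```

```text
[ 0.52079421 -0.2689225   0.03243395] [-1.33482666 -0.41962507 -0.00457256]
go [0.1 0.2 0. ] [ 0.03 -0.03  0.02]
```

Call:
{"fn": "play_rows", "kwargs": {
  "steps": [
    [[0, 0, 0.5, 0, 0, 0, 28], [0, 0, 0.7, 0, 0, 0, 28], [0, 0, 0.7, 0, 0, 0, 28]]
  ]
}}

```text
time_s: 18.8
tool_pos: [0.5209, -0.2689, 0.0324]
eef_rot: [0.0, 0.633, 0.774, 0.0]
contact_force: [-0.7, 1.6, 5.9]
opening: 0.0336
gripper_force: 25.0
```

Floor contact (+5.9 N); release and retreat.

Call:
{"fn": "play_rows", "kwargs": {
  "steps": [
    [[0, 0, 0, 0, 0, 0, 46], [0, 0, 0, 0, 0, 0, 60], [0, 0, 0, 0, 0, 0, 60], [0, 0, -10, 0, 0, 0, 60], [0, 0, -40, 0, 0, 0, 60]]
  ]
}}

```text
time_s: 19.42
tool_pos: [0.5196, -0.2685, 0.0713]
eef_rot: [-0.002, 0.633, 0.774, 0.0]
contact_force: [-0.1, -0.2, -0.9]
opening: 0.0603
gripper_force: 0.0
```

Call:
{"fn": "play_rows", "kwargs": {
  "steps": [
    [[0, 0, -50, 0, 0, 0, 60], [0, 0, -100, 0, 0, 0, 60], [0, 0, -100, 0, 0, 0, 60], [0, 0, -100, 0, 0, 0, 60]]
  ]
}}

```text
time_s: 19.92
tool_pos: [0.5203, -0.2692, 0.1718]
eef_rot: [0.0, 0.633, 0.774, -0.0]
contact_force: [-0.5, 0.0, -0.6]
opening: 0.0601
gripper_force: 0.0
```

Run:
```python
from h import *
cv2.imwrite("pics/short4.png",look(56,(.521,-.268),101.4,(),(280,370,100,300),.012))
go(.561,.1665,.17,90)
go(.541,-.05,.17,96)
go(.561,.1665,.17,90,(.541,-.05,.17,96))
```

```text
[ 0.52031264 -0.2692277   0.17182282] j7 0.1 t 19.925 expect [322.2 199.5]
(33, array([311.2, 119.7]), array([ 0.4991, -0.2044]))
(27, array([334., 119.]), array([ 0.5169, -0.2002]))
(17, array([311.5, 199.2]), array([ 0.5119, -0.2696]))
(17, array([332.4, 199.6]), array([ 0.5296, -0.2664]))
go [418.8 126.6   1.2] [-0.07 -0.04 11.41]
go [210.6  64.1   1.1] [-0.07 -0.05  5.41]
go [213.2  42.5   0. ] [0. 0. 6.]
```

The short cap is within 1 mm of its bay centre. Tall next.

Call:
{"fn": "play_rows", "kwargs": {
  "steps": [
    [[35, 11, 0, 0, 0, 1, 64], [80, 24, 0, 0, 0, 2, 64], [125, 38, 0, 0, 0, 3.5, 64], [170, 52, 1, 0, 0, 4.5, 64], [211, 64, 1, 0, 0, 5.4, 64]]
  ]
}}

```text
time_s: 20.6
tool_pos: [0.5405, -0.0478, 0.1694]
eef_rot: [-0.001, 0.669, 0.743, -0.0]
contact_force: [0.4, -0.3, -0.5]
opening: 0.0639
gripper_force: 0.0
```

Call:
{"fn": "play_rows", "kwargs": {
  "steps": [
    [[50, 10, 0, 0, 0, 2, 64], [100, 20, 0, 0, 0, 4, 64], [150, 30, 0, 0, 0, 5, 64], [195, 39, 0, 0, 0, 6, 64], [213, 42, 0, 0, 0, 6, 64]]
  ]
}}

```text
time_s: 21.22
tool_pos: [0.5595, 0.1705, 0.1698]
eef_rot: [-0.001, 0.705, 0.709, -0.0]
contact_force: [-0.2, -0.5, -0.3]
opening: 0.0638
gripper_force: 0.0
```

Run:
```python
from h import *
read_camera("top")
cv2.imwrite("pics/tall1.png",look(74,(.561,.1665),90,(.09,)))
```

```text
[0.5592477  0.17216798 0.17001034] j7 -0.83 t 21.275 expect [323.7 215.6]
(44, array([312. , 216.7]), array([0.5516, 0.1655]))
(42, array([334.5, 214.5]), array([0.5696, 0.1675]))
go [-3.5  1.7 79.9] [-0.12 -0.11  0.31]
```

Call:
{"fn": "play_rows", "kwargs": {
  "steps": [
    [[-4, 1, 40, 0, 0, 0, 64], [-4, 1, 80, 0, 0, 0, 64], [-4, 1, 95, 0, 0, 0, 64], [-4, 1, 95, 0, 0, 0, 64], [-4, 1, 95, 0, 0, 0, 64]]
  ]
}}

```text
time_s: 21.95
tool_pos: [0.563, 0.1631, 0.0773]
eef_rot: [0.0, 0.707, 0.707, 0.001]
contact_force: [0.8, -1.2, 0.2]
opening: 0.064
gripper_force: 0.0
```

Run:
```python
from h import *
read_camera("top"); print(get_state()["tool_pos"]); go(.5606,.1665,.038,90)
```

```text
[0.56311287 0.16318989 0.07746618]
go [ 3.3 -2.6 39.5] [ 0.13 -0.08  0.01]
```

Call:
{"fn": "play_rows", "kwargs": {
  "steps": [
    [[3, -2.5, 15, 0.1, 0, 0, 64], [3, -2.5, 30, 0.1, 0, 0, 64], [3, -2.5, 39, 0.1, 0, 0, 64], [3, -2.5, 39, 0.1, 0, 0, 64], [3, -2.5, 39, 0.1, 0, 0, 64]]
  ]
}}

```text
time_s: 22.62
tool_pos: [0.5596, 0.1661, 0.037]
eef_rot: [-0.001, 0.707, 0.707, -0.0]
contact_force: [-0.1, -0.1, 0.4]
opening: 0.0641
gripper_force: 0.0
```

Call:
{"fn": "play_rows", "kwargs": {
  "steps": [
    [[0, 0, 0, 0, 0, 0, 48], [0, 0, 0, 0, 0, 0, 32], [0, 0, 0, 0, 0, 0, 32], [0, 0, 0, 0, 0, 0, 32], [0, 0, 0, 0, 0, 0, 32]]
  ],
  "newtons": 20
}}

```text
time_s: 23.25
tool_pos: [0.5598, 0.1658, 0.0372]
eef_rot: [-0.001, 0.707, 0.707, -0.0]
contact_force: [-0.1, -0.8, 2.0]
opening: 0.0379
gripper_force: 20.0
```

Run:
```python
from h import *
read_camera("top"); s=get_state(); print(s["tool_pos"],s["opening"],s["gripper_force"],s["contact_force"])
```

```text
[0.55977432 0.16578271 0.03717525] 0.03781119807113532 19.99800682067871 [0.57578167 0.27696692 2.27393206]
```

Call:
{"fn": "play_rows", "kwargs": {
  "steps": [
    [[0, 0, -25, 0, 0, 0, 32], [0, 0, -60, 0, 0, 0, 32], [0, 0, -100, 0, 0, 0, 32], [0, 0, -125, 0, 0, 0, 32], [0, 0, -125, 0, 0, 0, 32]]
  ],
  "newtons": 30
}}

```text
time_s: 23.92
tool_pos: [0.5611, 0.1667, 0.1652]
eef_rot: [0.0, 0.707, 0.707, 0.002]
contact_force: [0.3, -0.1, -1.9]
opening: 0.0376
gripper_force: 30.0
```

Run:
```python
from h import *
st=get_state();print(st["tool_pos"],st["opening"]); go(.547,-.08,.165,96); go(.534,-.3325,.165,101.4,(.547,-.08,.165,96))
```

```text
[0.56106139 0.16670232 0.16515035] 0.03763641052340531
go [-246.7  -14.2   -0.3] [ 0.18 -0.09 -5.97]
go [-249.8  -39.3    0. ] [ 0.   0.  -5.4]
```

Call:
{"fn": "play_rows", "kwargs": {
  "steps": [
    [[-40, -2, 0, 0, 0, -1, 32], [-90, -5, 0, 0, 0, -2, 32], [-145, -8, 0, 0, 0, -4, 32], [-200, -12, 0, 0, 0, -5, 32], [-247, -14, 0, 0, 0, -6, 32]]
  ]
}}

```text
time_s: 24.55
tool_pos: [0.5445, -0.0837, 0.1609]
eef_rot: [-0.001, 0.669, 0.743, -0.001]
contact_force: [1.5, -0.4, -1.4]
opening: 0.0377
gripper_force: 30.0
```

Call:
{"fn": "play_rows", "kwargs": {
  "steps": [
    [[-50, -8, 0, 0, 0, -1, 32], [-100, -16, 0, 0, 0, -2, 32], [-150, -24, 0, 0, 0, -4, 32], [-205, -32, 0, 0, 0, -5.4, 32], [-250, -40, 0, 0, 0, -5.4, 32]]
  ]
}}

```text
time_s: 25.18
tool_pos: [0.5309, -0.3364, 0.1606]
eef_rot: [-0.002, 0.634, 0.774, -0.001]
contact_force: [1.2, -0.7, -1.1]
opening: 0.037
gripper_force: 30.0
```

Run:
```python
from h import *
read_camera("top"); read_camera("top"); st=get_state();print(st["tool_pos"],st["opening"]); go(.534,-.3332,.075,101.4)
```

```text
[ 0.52930159 -0.34181695  0.15968756] 0.03707600594745694
go [ 7.6  6.6 84.7] [-0.27  0.02 -0.56]
```

Call:
{"fn": "play_rows", "kwargs": {
  "steps": [
    [[4, 4, 20, -0.1, 0, -0.3, 32], [4, 4, 60, -0.1, 0, -0.3, 32], [4, 4, 84, -0.1, 0, -0.3, 32], [4, 4, 84, -0.1, 0, -0.3, 32], [4, 4, 84, -0.1, 0, -0.3, 32]]
  ]
}}

```text
time_s: 25.9
tool_pos: [0.5363, -0.3286, 0.0785]
eef_rot: [0.0, 0.631, 0.776, 0.001]
contact_force: [1.3, -0.4, -0.8]
opening: 0.0374
gripper_force: 30.0
```

Run:
```python
from h import *
read_camera("top"); read_camera("top"); st=get_state();print(st["tool_pos"],st["opening"]); go(.534,-.3332,.0352,101.4)
```

```text
[ 0.53644503 -0.32935391  0.0791808 ] 0.037550960416977405
go [-3.2 -3.3 44. ] [0.12 0.03 0.34]
```

Call:
{"fn": "play_rows", "kwargs": {
  "steps": [
    [[-2, -2, 15, 0.1, 0, 0.2, 32], [-3, -2.5, 27, 0.1, 0, 0.2, 32], [-3, -2.5, 32, 0.1, 0, 0.2, 32], [-3, -2.5, 32, 0.1, 0, 0.2, 32], [-3, -2.5, 32, 0.1, 0, 0.2, 32]]
  ]
}}

```text
time_s: 26.62
tool_pos: [0.5338, -0.3326, 0.046]
eef_rot: [-0.001, 0.633, 0.775, -0.0]
contact_force: [0.4, -0.3, -0.4]
opening: 0.0379
gripper_force: 30.0
```

Run:
```python
from h import *
read_camera("top"); st=get_state();print(st["tool_pos"],st["contact_force"]); go(.534,-.3332,.0352,101.4)
```

```text
[ 0.5338193  -0.33267997  0.0460922 ] [ 0.2597789  -0.30300367 -1.39715565]
go [-0.6  0.1 10.9] [-0.05 -0.04  0.13]
```

Call:
{"fn": "play_rows", "kwargs": {
  "steps": [
    [[-0.5, 0, 5, 0, 0, 0, 32], [-0.5, 0, 8, 0, 0, 0, 32], [-0.5, 0, 10, 0, 0, 0, 32], [-0.5, 0, 10.7, 0, 0, 0, 32], [-0.5, 0, 10.7, 0, 0, 0, 32]]
  ]
}}

```text
time_s: 27.3
tool_pos: [0.5334, -0.3332, 0.0352]
eef_rot: [-0.001, 0.633, 0.775, -0.0]
contact_force: [-2.1, 0.0, 1.7]
opening: 0.0372
gripper_force: 30.0
```

Call:
{"fn": "play_rows", "kwargs": {
  "steps": [
    [[0, 0, 0.4, 0, 0, 0, 32], [0, 0, 0.6, 0, 0, 0, 32], [0, 0, 0.6, 0, 0, 0, 32]]
  ]
}}

```text
time_s: 27.68
tool_pos: [0.5335, -0.3332, 0.0352]
eef_rot: [-0.001, 0.633, 0.774, -0.001]
contact_force: [-3.9, 0.2, 6.3]
opening: 0.0376
gripper_force: 30.0
```

Call:
{"fn": "play_rows", "kwargs": {
  "steps": [
    [[0, 0, 0, 0, 0, 0, 50], [0, 0, 0, 0, 0, 0, 64], [0, 0, 0, 0, 0, 0, 64], [0, 0, -10, 0, 0, 0, 64], [0, 0, -40, 0, 0, 0, 64]]
  ]
}}

```text
time_s: 28.3
tool_pos: [0.5325, -0.3327, 0.0738]
eef_rot: [-0.002, 0.633, 0.775, -0.0]
contact_force: [0.7, -0.3, 0.7]
opening: 0.0639
gripper_force: 0.0
```

Call:
{"fn": "play_rows", "kwargs": {
  "steps": [
    [[0, 0, -50, 0, 0, 0, 50], [0, 0, -100, 0, 0, 0, 40], [0, 0, -100, 0, 0, 0, 40], [0, 0, -100, 0, 0, 0, 40]]
  ]
}}

```text
time_s: 28.8
tool_pos: [0.5334, -0.3335, 0.1745]
eef_rot: [-0.001, 0.633, 0.774, -0.001]
contact_force: [-0.5, -0.2, -0.4]
opening: 0.0403
gripper_force: 0.0
```

Run:
```python
from h import *
cv2.imwrite("pics/tall4.png",look(74,(.534,-.3325),101.4,(),(280,370,30,262),.012))
a=(.545,-.08,.17,130)
b=(.555,.20,.17,165); c=(.555,.3675,.17,177)
go(*a); go(*b,a); go(*c,b)
```

```text
[ 0.53341675 -0.33347217  0.17452914] j7 0.2 t 28.8 expect [322.3 205.1]
(40, array([310.1, 206. ]), array([ 0.5244, -0.3352]))
(37, array([332.2, 203.5]), array([ 0.5417, -0.3296]))
(20, array([311. ,  32.8]), array([ 0.5007, -0.2092]))
(20, array([310.9, 121.4]), array([ 0.5123, -0.2693]))
(20, array([332.9, 121.7]), array([ 0.5286, -0.2662]))
(18, array([334.9,  32.6]), array([ 0.5172, -0.2057]))
go [245.8  62.4   3.8] [ -0.15  -0.12 -28.49]
go [208.1 187.6   0. ] [  0.   0. -35.]
go [ 43.4 161.8   0. ] [  0.   0. -12.]
```

Tall is within 1 mm. Now the oval, turning to yaw 177° to grip across its 28 mm width.

Call:
{"fn": "play_rows", "kwargs": {
  "steps": [
    [[40, 10, 0, 0, 0, -5, 40], [95, 24, 1, 0, 0, -10, 40], [145, 37, 2, 0, 0, -16, 40], [195, 50, 3, 0, 0, -22, 40], [246, 62, 3, 0, 0, -28, 40]]
  ]
}}

```text
time_s: 29.48
tool_pos: [0.5443, -0.0785, 0.1701]
eef_rot: [-0.002, 0.425, 0.905, -0.0]
contact_force: [0.5, -0.1, 0.1]
opening: 0.0399
gripper_force: 0.0
```

Call:
{"fn": "play_rows", "kwargs": {
  "steps": [
    [[41, 37, 0, 0, 0, -7, 40], [82, 74, 0, 0, 0, -14, 40], [124, 112, 0, 0, 0, -21, 40], [166, 150, 0, 0, 0, -28, 40], [208, 188, 0, 0, 0, -35, 40]]
  ]
}}

```text
time_s: 30.1
tool_pos: [0.5573, 0.2013, 0.17]
eef_rot: [-0.002, 0.133, 0.991, -0.0]
contact_force: [0.6, -0.8, 0.1]
opening: 0.0401
gripper_force: 0.0
```

Call:
{"fn": "play_rows", "kwargs": {
  "steps": [
    [[13, 50, 0, 0, 0, -4, 40], [26, 100, 0, 0, 0, -8, 40], [39, 145, 0, 0, 0, -12, 40], [43, 162, 0, 0, 0, -12, 40], [43, 162, 0, 0, 0, -12, 40]]
  ]
}}

```text
time_s: 30.72
tool_pos: [0.558, 0.3694, 0.1701]
eef_rot: [-0.002, 0.029, 1.0, 0.0]
contact_force: [0.9, -0.5, -0.9]
opening: 0.0399
gripper_force: 0.0
```

Run:
```python
from h import *
read_camera("top"); read_camera("top")
cv2.imwrite("pics/oval1.png",look(66,(.555,.3675),177,(.09,)))
```

```text
[0.55957308 0.3666093  0.17037889] j7 0.3 t 30.825 expect [321.  199.6]
(238, array([375.3, 182.5]), array([0.5434, 0.4119]))
(51, array([321.2, 188.5]), array([0.5457, 0.3683]))
(48, array([321. , 209.6]), array([0.5636, 0.367 ]))
(22, array([245.5, 260.1]), array([0.6057, 0.2987]))
(18, array([396.4, 260.1]), array([0.6136, 0.4295]))
go [ 4.9  1.2 80.7] [-0.08 -0.15 -0.55]
```

View pics/oval1.png

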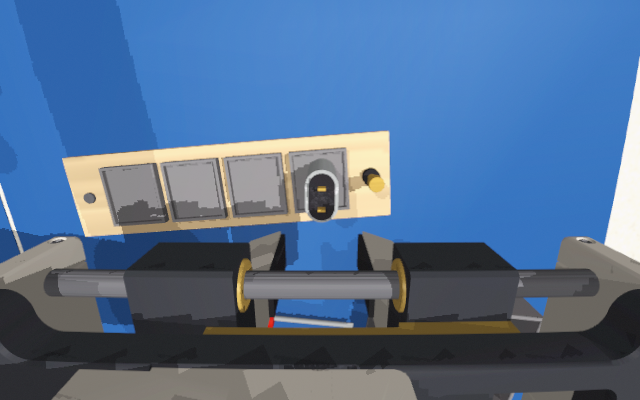

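Oval blades at (321,189) and (321,210): centre (0.5547,0.3677), aligned with the fingers. The post is at (375,182), clear of them.

Call:
{"fn": "play_rows", "kwargs": {
  "steps": [
    [[3, 0, 30, 0, 0, -0.3, 42], [3, 0, 65, 0, 0, -0.3, 42], [3, 0, 70, 0, 0, -0.3, 42], [3, 0, 70, 0, 0, -0.3, 42], [3, 0, 70, 0, 0, -0.3, 42]]
  ]
}}

```text
time_s: 31.5
tool_pos: [0.5575, 0.3685, 0.1035]
eef_rot: [-0.0, 0.028, 1.0, 0.001]
contact_force: [-0.3, 0.2, -0.2]
opening: 0.0422
gripper_force: 0.0
```

Run:
```python
from h import *
read_camera("top"); read_camera("top"); print(get_state()["tool_pos"]); go(.5547,.3677,.096,176.5)
```

```text
[0.55731867 0.36851861 0.10325751]
go [ 2.6 -1.   7.3] [ 0.1  -0.01  0.3 ]
```

Call:
{"fn": "play_rows", "kwargs": {
  "steps": [
    [[2.5, -1, 3, 0.1, 0, 0, 42], [2.5, -1, 20, 0.1, 0, 0, 42], [2.5, -1, 45, 0.1, 0, 0, 42], [2.5, -1, 64, 0.1, 0, 0, 42], [2.5, -1, 64, 0.1, 0, 0, 42]]
  ]
}}

```text
time_s: 32.22
tool_pos: [0.5526, 0.366, 0.0347]
eef_rot: [-0.003, 0.028, 1.0, -0.002]
contact_force: [0.1, -0.1, -0.1]
opening: 0.0421
gripper_force: 0.0
```

Run:
```python
from h import *
read_camera("top"); s=get_state(); print(s["tool_pos"],s["contact_force"]); go(.5547,.3677,.038,176.5)
```

```text
[0.55318555 0.36690231 0.03626364] [-0.03400155 -0.51383713  0.35901239]
go [-1.5  0.9 -1.7] [-0.13 -0.22  0.34]
```

Call:
{"fn": "play_rows", "kwargs": {
  "steps": [
    [[-1, 0.5, -1, -0.1, -0.1, 0, 42], [-1, 0.5, -1, -0.1, -0.1, 0, 42], [-1, 0.5, -1, -0.1, -0.1, 0, 34], [-1, 0.5, -1, -0.1, -0.1, 0, 22], [-1, 0.5, -1, -0.1, -0.1, 0, 22]]
  ],
  "newtons": 20
}}

```text
time_s: 32.9
tool_pos: [0.5553, 0.3676, 0.0391]
eef_rot: [0.0, 0.028, 1.0, 0.0]
contact_force: [0.0, 0.0, 2.1]
opening: 0.0278
gripper_force: 20.0
```

Call:
{"fn": "play_rows", "kwargs": {
  "steps": [
    [[0, 0, 0, 0, 0, 0, 22], [0, 0, 0, 0, 0, 0, 22]]
  ]
}}

```text
time_s: 33.15
tool_pos: [0.5553, 0.3676, 0.0391]
eef_rot: [0.0, 0.028, 1.0, 0.0]
contact_force: [0.5, -1.6, 3.7]
opening: 0.0279
gripper_force: 20.0
```

Run:
```python
from h import *
s=get_state(); print(s["tool_pos"],s["opening"],s["gripper_force"],s["contact_force"]); go(.5547,.3677,.0365,176.5)
```

```text
[0.55527926 0.36758547 0.03907338] 0.027856627691283546 19.999565854668617 [ 0.47369387 -1.62106838  3.66099312]
go [0.6 0.1 2.6] [0.02 0.02 0.31]
```

Call:
{"fn": "play_rows", "kwargs": {
  "steps": [
    [[0, 0, -25, 0, 0, 0, 22], [0, 0, -60, 0, 0, 0, 22], [0, 0, -100, 0, 0, 0, 22], [0, 0, -125, 0, 0, 0, 22], [0, 0, -125, 0, 0, 0, 22]]
  ],
  "newtons": 25
}}

```text
time_s: 33.78
tool_pos: [0.5558, 0.3687, 0.1664]
eef_rot: [0.002, 0.028, 1.0, 0.001]
contact_force: [-0.5, -0.2, -1.8]
opening: 0.0276
gripper_force: 25.0
```

Run:
```python
from h import *
st=get_state();print(st["tool_pos"],st["opening"]); a=(.535,.11,.165,184); go(*a); go(.495,-.138,.165,191.4,a)
```

```text
[0.5557916  0.36868615 0.16637124] 0.02759307155718845
go [   6.4 -259.4    0.6] [ 0.15  0.19 -7.18]
go [  57.2 -244.6    0. ] [ 0.   0.  -7.4]
```

Call:
{"fn": "play_rows", "kwargs": {
  "steps": [
    [[1, -40, 0, 0, 0, -1, 22], [2, -95, 0, 0, 0, -3, 22], [4, -150, 0, 0, 0, -5, 22], [5, -205, 0, 0, 0, -6, 22], [6, -259, 0, 0, 0, -7, 22]]
  ]
}}

```text
time_s: 34.4
tool_pos: [0.5336, 0.1069, 0.162]
eef_rot: [-0.001, -0.034, 0.999, -0.0]
contact_force: [-0.4, -0.9, -1.3]
opening: 0.0279
gripper_force: 25.0
```

Call:
{"fn": "play_rows", "kwargs": {
  "steps": [
    [[13, -55, 0, 0, 0, -2, 22], [26, -110, 0, 0, 0, -4, 22], [39, -165, 0, 0, 0, -6, 22], [50, -215, 0, 0, 0, -7.4, 22], [57, -245, 0, 0, 0, -7.4, 22]]
  ]
}}

```text
time_s: 35.02
tool_pos: [0.4924, -0.1422, 0.1616]
eef_rot: [-0.001, -0.096, 0.995, 0.001]
contact_force: [0.4, 1.1, -1.5]
opening: 0.0281
gripper_force: 25.0
```

Run:
```python
from h import *
for i in range(3): read_camera("top")
st=get_state();print(st["tool_pos"],st["joint_pos"].round(2)); go(.4956,-.1379,.08,191.4)
```

```text
[ 0.49280655 -0.1409773   0.16184994] [ 1.24  0.85 -1.46  1.93  0.9   1.25  1.22]
go [-3.5  2.3 81.8] [ 0.11 -0.13 -0.44]
```

Joint 3 is near its limit (−1.46 of −1.54), so I'll descend in small steps and watch it.

Call:
{"fn": "play_rows", "kwargs": {
  "steps": [
    [[-1, 1, 10, 0, 0, 0, 22], [-2, 2, 20, 0, 0, -0.2, 22], [-2, 2, 30, 0, 0, -0.2, 22], [-2, 2, 30, 0, 0, -0.2, 22]]
  ]
}}

```text
time_s: 35.67
tool_pos: [0.4952, -0.1358, 0.1325]
eef_rot: [-0.001, -0.1, 0.995, 0.0]
contact_force: [1.0, 0.2, -1.2]
opening: 0.0275
gripper_force: 25.0
```

Run:
```python
from h import *
st=get_state();print(st["tool_pos"],st["joint_pos"].round(3)); go(.4956,-.1379,.08,191.4)
```

```text
[ 0.49516286 -0.13582316  0.13248345] [ 1.206  0.876 -1.415  1.955  0.943  1.213  1.197]
go [-0.1 -2.2 52.5] [ 0.06 -0.08  0.11]
```

Joint 3 moves away from its limit going down. Continue.

Call:
{"fn": "play_rows", "kwargs": {
  "steps": [
    [[0, -1, 15, 0, 0, 0, 22], [0, -2, 35, 0, 0, 0, 22], [0, -2, 52, 0, 0, 0, 22], [0, -2, 52, 0, 0, 0, 22], [0, -2, 52, 0, 0, 0, 22]]
  ]
}}

```text
time_s: 36.3
tool_pos: [0.4963, -0.1382, 0.0816]
eef_rot: [0.0, -0.1, 0.995, 0.0]
contact_force: [0.1, -0.3, -0.9]
opening: 0.0278
gripper_force: 25.0
```

Run:
```python
from h import *
read_camera("top"); st=get_state();print(st["tool_pos"],st["joint_pos"].round(3)); go(.4956,-.1379,.0371,191.4)
```

```text
[ 0.49654881 -0.13831445  0.08195115] [ 1.166  0.929 -1.332  1.982  1.025  1.144  1.155]
go [ 0.9  0.6 44.9] [0.03 0.06 0.03]
```

Call:
{"fn": "play_rows", "kwargs": {
  "steps": [
    [[0.5, 0.5, 12, 0, 0, 0, 22], [0.5, 0.5, 25, 0, 0, 0, 22], [0.5, 0.5, 33, 0, 0, 0, 22], [0.5, 0.5, 33, 0, 0, 0, 22], [0.5, 0.5, 33, 0, 0, 0, 22]]
  ]
}}

```text
time_s: 36.98
tool_pos: [0.4957, -0.1379, 0.0486]
eef_rot: [0.0, -0.1, 0.995, 0.0]
contact_force: [1.1, 0.3, -1.4]
opening: 0.0278
gripper_force: 25.0
```

Run:
```python
from h import *
read_camera("top"); st=get_state();print(st["tool_pos"],st["contact_force"]); go(.4956,-.1379,.0371,191.4)
```

```text
[ 0.49583427 -0.13797935  0.0487989 ] [ 0.56152261  0.21655863 -1.14917811]
go [ 0.2  0.1 11.7] [0.02 0.04 0.02]
```

Call:
{"fn": "play_rows", "kwargs": {
  "steps": [
    [[0, 0, 5, 0, 0, 0, 22], [0, 0, 8, 0, 0, 0, 22], [0, 0, 10.5, 0, 0, 0, 22], [0, 0, 11.5, 0, 0, 0, 22], [0, 0, 11.5, 0, 0, 0, 22]]
  ]
}}

```text
time_s: 37.65
tool_pos: [0.4956, -0.138, 0.037]
eef_rot: [0.0, -0.1, 0.995, 0.0]
contact_force: [0.6, 0.3, -1.4]
opening: 0.0277
gripper_force: 25.0
```

Call:
{"fn": "play_rows", "kwargs": {
  "steps": [
    [[0, 0, 0.4, 0, 0, 0, 22], [0, 0, 0.6, 0, 0, 0, 22], [0, 0, 0.6, 0, 0, 0, 22]]
  ]
}}

```text
time_s: 38.02
tool_pos: [0.4956, -0.138, 0.037]
eef_rot: [0.0, -0.1, 0.995, 0.0]
contact_force: [-1.6, -0.3, 5.9]
opening: 0.028
gripper_force: 25.0
```

Call:
{"fn": "play_rows", "kwargs": {
  "steps": [
    [[0, 0, 0, 0, 0, 0, 36], [0, 0, 0, 0, 0, 0, 41], [0, 0, 0, 0, 0, 0, 41], [0, 0, -10, 0, 0, 0, 41], [0, 0, -35, 0, 0, 0, 41]]
  ]
}}

```text
time_s: 38.65
tool_pos: [0.4948, -0.1379, 0.0715]
eef_rot: [-0.001, -0.1, 0.995, 0.001]
contact_force: [-0.1, 0.2, 0.7]
opening: 0.0412
gripper_force: 0.0
```

Call:
{"fn": "play_rows", "kwargs": {
  "steps": [
    [[0, 0, -25, 0, 0, 0, 41], [0, 0, -60, 0, 0, 0, 41], [0, 0, -90, 0, 0, 0, 41], [0, 0, -90, 0, 0, 0, 41]]
  ]
}}

```text
time_s: 39.15
tool_pos: [0.4971, -0.1381, 0.164]
eef_rot: [0.002, -0.099, 0.995, -0.001]
contact_force: [0.1, 0.3, -0.7]
opening: 0.0408
gripper_force: 0.0
```

Run:
```python
from h import *
im=look(66,(.495,-.138),191.4,(),(200,440,60,262),.012); cv2.imwrite("pics/oval4.png",im)
print(get_state()["joint_pos"].round(2))
t=read_camera("top")[:,:,::-1]; s=read_camera("side")[:,:,::-1]
a=cv2.resize(s[90:230,270:430],None,fx=2.5,fy=2.5,interpolation=2); b=cv2.resize(im,(560,350))
a=cv2.resize(a,(400,350)); cv2.imwrite("pics/fin.png",cv2.resize(np.hstack([a,b]),(800,292)))
```

```text
[ 0.49706907 -0.13811103  0.16401247] j7 1.23 t 39.15 expect [320.8 203.3]
(722, array([434.2, 117.2]), array([ 0.4122, -0.0682]))
(105, array([382.6, 169.1]), array([ 0.4581, -0.0963]))
(103, array([381.6, 187.9]), array([ 0.4729, -0.0933]))
(100, array([380.6, 205.8]), array([ 0.4875, -0.0903]))
(54, array([241.1, 189.5]), array([ 0.4963, -0.2024]))
(54, array([243.1, 210.4]), array([ 0.5135, -0.1986]))
[ 1.23  0.84 -1.45  1.93  0.9   1.25  1.23]
```

View pics/fin.png

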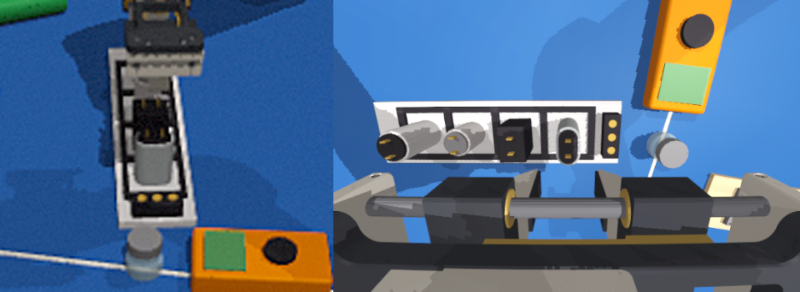

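All four stand upright in their bays, in order from the block: oval (567,145), box (512,147), short (460,140), tall (395,147). The gripper is clear above, so I'll hand it in after one last check of the oval's position.

Run:
```python
from h import *
look(66,(.495,-.138),191.4,(),(300,345,150,240),.012)
print(job_done())
```

```text
[ 0.49495158 -0.13831827  0.1608553 ] j7 1.23 t 39.3 expect [320.3 207.4]
(51, array([321.2, 217.6]), array([ 0.5033, -0.1356]))
(49, array([321.2, 196.5]), array([ 0.486 , -0.1391]))
the job is handed in; nothing more can be done
None
```

All four capacitors are upright, released and about 1 mm from centre in the rack's bays, in order from the terminal block: oval, box, short, tall; handed in at about 39 s, with no verdict returned.

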